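# Hold the pencil sharpener's lid at its clearing position

## Robot

A 7-joint arm with a two-finger parallel gripper is mounted at the origin on a cart in front of the work surface, level with it; the furniture and walls round the work are solid. World frame = base frame: x ahead of the robot, y to its left, z up, the work surface at z = 0. Lengths are in m, angles in rad, forces in N, time in s.
With the tool pointing down it reaches from about 0.4 to 0.85 m from the base axis. Payload 10.4 kg.
Tool frame: the origin (TCP) lies at the centre of the arm's flange, where the gripper is bolted on; the fingertips stand 173 mm ahead of it and the grasp point (between the pads) lies 155 mm ahead of it; z points along the fingers, y is the line along which they close (so a half turn about z gives the same grasp; the last joint's range is limited). The gripper opens to 85 mm and grips with 20 to 120 N. Pads are 22 mm wide; open, the fingers measure 114 mm over their backs; the gripper's body (76 mm by 85 mm) begins 54 mm behind the grasp point. The pads swing forward as they close: fully open they stand 13 mm farther back than shut.
Start: joints at [-1.289, 0.332, -0.065, 1.46, 0.022, 1.35, -0.088], TCP at [0.188, 0.596, 0.405] pointing down, gripper open.
Joint ranges: [-2.6, 2.6], [-0.5, 2.12], [-1.47, 1.34], [0.16, 2.42], [-1.27, 4.41], [0.06, 2.06], [-2.6, 2.6]. Speed limits (rad/s): [2.22, 2.22, 2.79, 2.79, 3.14, 3.14, 3.14].

## Interface

Orientations are given as a unit quaternion [x, y, z, w].
In Python, from workcell import manip, viewer, finder gives the robot as it stands.
- The arm moves only by the tool arm_command, never from a script. Its argument "plan" is a list of rows, each an object with "dp": the shift along the tool's x, y, z in mm, a list of three; "spin": the turn about the tool's z in rad. A call has 1 to 5 rows; each row shifts and turns the commanded pose from where the row before left it, along the tool's axes as they then stand; what a row does not reach is not made up. A row lasts 1/10 s, in which the tool goes at most 50 mm and 8.59 degrees, less where a joint would pass 70% of its speed; a pose out of reach is approached as far as the arm can. A call is refused whole if a number of a shift passes 50 or a number of a turn 0.15, either way. A call with a gripper value outside its range is refused whole. "grip" is the closure, from -1 (fully open) to 1 (shut), set as the call begins (left out, the last holds). The fingers move at their own pace and stop on an object; "newtons" is the grip in N (left out, the last holds). Time passes only in rows, so rows that do not move let the fingers close. It gives the time, the measured TCP pose, the force, the opening and the grip force at its end, in the units of the state.
- manip.get_obs(): the state, without advancing time (a new reading comes with each control period).
- viewer.camera(name): name is "scene" or "top" or "wrist"; returns the picture (384x512x3 uint8, blue, green, red); there is no depth.
- viewer.camera_params(name): a dict with "vertical_fov" (degrees; the focal length in pixels is half the picture's height over the tangent of half this angle, whatever the lens; pixels are square), "cx", "cy" (the principal point, pixels), "R" (3x3) and "t" (3): a world point X has camera coordinates R X + t; the wrist camera has in their place "T_tool_cam" (4x4, takes a point from camera to tool coordinates, whose origin is the TCP and whose axes are the flange's). Camera axes: x right, y down, z forward; pixel columns grow to the right and rows downward; lengths in m; the calibration is good to about 2 mm. A picture is of the moment at which its call begins: read the wrist's pose just before it. camera_params takes no time and is no camera call.
- manip.hand_in(): hands the job in; it is judged then, once.
Trained networks look in the newest picture that a camera, given by its name, has taken for a name from the list of things; names that differ only in an ending like _2 or _b are one class to them, and where a whole thing is asked for, a point or a joint stands for the part that bears it (a point fixed in the world has none). Each returns a list of dicts, best first, with "score" (0 to 1); they miss things now and then, are a little off and sometimes report something else, mostly with a low value. They report only what shows in the picture. A call takes as long as a camera call.
- finder.find_in(camera, thing): "position" ([x, y, z] in m, in world coordinates, good to about 4 mm: the middle of the surface that is visible of it).
The state is a dict: "clock": time; "joint_pos": joint angles; "joint_velocities": joint speeds; "tau": joint torques, N m; "position": TCP position; "ee_rot": TCP orientation; "ft_force": force on the tool from outside, world axes, zero at the start; "torque": the same for the moment, N m; "grip_width": opening from 0.0 (shut) to 1.0 (fully open); "grasp_force": force on a finger pad.
Only numpy, scipy, OpenCV 4.12 (cv2) and the standard library are available. Lean on these libraries where they do the work, as an engineer would, in place of code of your own. Each camera call takes 0.05 s, during which the arm holds its last target. There are 200 camera calls.

## Task

The electric pencil sharpener on the clear display bridge has been emptied: run its cutter clear. Set the loose lid in the mouth with its two pins in the two notches, push it fully home against the spring and turn it clockwise (seen from above) until its pointer stands at the halfway rib, the sprung clearing position; never turn it on into the lock. Finish while still holding the lid there by its guide, and do not disturb the eraser, the small sharpener and the marker.

Things in the scene. Friction and masses are not known exactly. Their poses are not given: they have to be found in the camera images.
- desk_sharpener: White upright round pencil sharpener, 93 mm wide, 86 high, fixed (heavy); in some starts left, in some right of the lid. Origin: centre of underside, z up. Its +x and -x point at the two entry notches of the mouth (13 mm wide, small dot on the rim beside each); 2-fold symmetric inside. A black tray front faces its -x.
- mouth (a point): Centre of the sharpener's open mouth, level with the rim top (on the axis, 86 mm above its underside); axes as the sharpener's. Bore 55 mm wide, 66 mm across the notches. 9 mm down lies a round spring plate: it pushes a lid up with 4 N, 7 N when 8 mm down. Under a 7 mm flange the pins' track runs clockwise from each notch.
- halfway_rib (a point): The halfway rib: one of two straight radial ribs on the rim, 40 mm from the axis, 0.70 rad (40 degrees) clockwise, seen from above, from the notches at +x (this point) and -x (its twin). The lock (pair of dots on the rim) lies at 1.43 rad clockwise: from about 1.25 rad a lid's pins begin to spring up into it.
- lid: Black lid, loose, standing upright on the bridge, 0.06 to 0.11 kg. Origin: centre of underside, z up. Skirt 52 mm wide, 17 deep, then a disc 72 mm wide that stops on the rim when the lid is fully home (origin then 17 mm below the rim). Two round pins 6 mm thick along its +x and -x, 5 mm above the underside, 62 mm over both tips; a white pointer ridge on the disc above each. Either way round fits.
- lid_grip (a point): Where to hold the lid: middle of the flat sides of its upright pencil guide, 52 mm above the lid's underside, on its axis; axes as the lid's. The guide is 36 mm along x, 22 mm between the flats (along y), and stands from 22 to 72 mm above the underside. Hold across the flats. Turning takes about 0.12 N m.
- run_ring (a joint): Angle (rad) of the sprung run-switch ring in the mouth, which the lid's pins push clockwise: 0 at rest; starts to move when a lid under the flange has turned 0.14 rad from the notches, then reads lid angle minus 0.14: 0.56 at the halfway rib, from about 1.1 the lid goes into its lock. A spring (about 0.1 N m) turns ring and lid back when let go.
- eraser_a: Sleeved eraser 23 x 58 x 13 mm lying on the bridge, bystander. Origin: centre of its underside.
- sharpener_small: Small hand sharpener 17 x 26 x 11 mm lying on the bridge, bystander. Origin: centre of its underside.
- marker_a: White and red marker pen 26 x 136 x 18 mm lying along the bridge's near edge, bystander. Origin: centre of its underside.
- display_bridge: Clear acrylic bridge on four posts over the counter trays, fixed; deck 164 mm deep (x) x 280 mm wide (y), its top 64 mm above the counter; all the things above stand on it. Origin: below the deck's centre, at counter height. Behind and to the right of it stand pen pots 130 mm high (66 mm above the deck) with taller pens.

How it is judged:
At the end, for the whole second after the job is handed in: the lid sits under the flange of the mouth (origin at least 13.5 mm below the rim, within 3 mm of the axis, upright within 0.08 rad), turned to the halfway rib within about 0.17 rad (run ring between 0.39 and 0.73), still, and gripped by the fingers (over 1 N) (value of joint run_ring between 0.39 and 0.73 rad and angle between the x axis of lid and the x axis of desk_sharpener, either way round between 0.5 and 0.9 rad and horizontal distance between lid and mouth below 0.003 m and z of lid in the frame of mouth below -0.0135 m and angle between lid's own z axis and vertical below 0.08 rad and contact force between the fingers and lid above 1 N and linear speed of lid below 0.02 m/s and angular speed of lid below 0.2 rad/s); the arm keeps its last pose, push and grip.
It fails at once if the lid is turned on into its lock (run ring past 1.1 rad) (value of joint run_ring above 1.1 rad).
It fails at once if a bystander (eraser, small sharpener or marker) is moved by over 15 mm (distance of any of eraser_a, sharpener_small, marker_a from where it was at the start of the episode above 0.015 m).
It also fails if it takes over 40 s, if anything falls off the work surface, if the arm or the gripper's body presses on something with over 40 N, if the wrist force passes 120 N, or if a joint passes its speed limit or range.

## Working session

There is one attempt and no reset: what is moved stays moved. The work goes in short steps, Python scripts to look and compute and a tool call to move; the robot and the scene stay as the last step left them, time stands still between calls to the robot, and variables do not carry over. Pictures are saved under pics/ and viewed, at most 10 in all, crops included, and the job is handed in when it is done.

Besides the shell and the picture viewer there is one more tool, called after "Request:" by a JSON object that holds its "api" and its "payload". arm_command: Moves the arm, as the interface text tells. Its arguments: {"type":"object","properties":{"plan":{"type":"array","items":{"type":"object","properties":{"dp":{"type":"array","items":{"type":"number"}},"spin":{"type":"number"}}}},"grip":{"type":"number"},"newtons":{"type":"number"}},"required":["plan"]}

```bash
mkdir -p pics
cat > h.py <<'E'
import numpy as np, cv2
from workcell import manip, viewer, finder
from scipy.spatial.transform import Rotation as R
def cam(name):
    p=viewer.camera_params(name); o=manip.get_obs()
    f=192/np.tan(np.radians(p["vertical_fov"])/2)
    if "R" in p: Rm,t=np.array(p["R"]),np.array(p["t"])
    else:
        T=np.array(p["T_tool_cam"]); W=np.eye(4); W[:3,:3]=R.from_quat(o["ee_rot"]).as_matrix(); W[:3,3]=o["position"]
        C=np.linalg.inv(W@T); Rm,t=C[:3,:3],C[:3,3]
    return f,p["cx"],p["cy"],Rm,t
def proj(c,X):
    f,cx,cy,Rm,t=c; q=np.atleast_2d(X)@Rm.T+t; return np.c_[cx+f*q[:,0]/q[:,2],cy+f*q[:,1]/q[:,2]]
def ray(c,uv):
    f,cx,cy,Rm,t=c; d=Rm.T@np.array([(uv[0]-cx)/f,(uv[1]-cy)/f,1]); return -Rm.T@t,d
def onz(c,uv,z):
    o,d=ray(c,uv); return o+d*(z-o[2])/d[2]
def tri(*cu):
    A=0;b=0
    for c,uv in cu:
        o,d=ray(c,uv); d=d/np.linalg.norm(d); P=np.eye(3)-np.outer(d,d); A=A+P; b=b+P@o
    return np.linalg.solve(A,b)
E
python3 - <<'E'
from h import *
ims=[]
for n in("scene","top"):
    c=cam(n); im=viewer.camera(n); cv2.imwrite(f"pics/{n}0.png",im); ims.append(im)
    print(n,c[0],"campos",-c[3].T@c[4])
    for th in("desk_sharpener","lid","lid_grip","mouth","eraser_a","sharpener_small","marker_a","display_bridge"):
        r=finder.find_in(n,th)
        for k in r[:2]: print(th,np.round(k["position"],3),round(k["score"],2),np.round(proj(c,k["position"])[0]))
for i,im in enumerate(ims): cv2.imwrite(f"pics/b{i}.png",cv2.resize(im,(800,600),interpolation=cv2.INTER_CUBIC))
o=manip.get_obs();print(o); print(viewer.camera_params("wrist"))
E
```

```text
scene 494.7830434838736 campos [-0.1826194   0.60709437  0.65134584]
desk_sharpener [0.385 0.386 0.136] 0.72 [205. 198.]
lid_grip [0.388 0.234 0.086] 0.92 [285. 192.]
mouth [0.385 0.384 0.137] 0.74 [207. 196.]
eraser_a [0.331 0.396 0.076] 0.93 [215. 247.]
sharpener_small [0.38  0.302 0.074] 0.67 [253. 212.]
marker_a [0.329 0.278 0.082] 0.92 [280. 222.]
display_bridge [0.367 0.303 0.063] 0.77 [256. 221.]
top 478.5790175407052 campos [0.23350289 0.28520525 0.95360112]
desk_sharpener [0.409 0.372 0.145] 0.74 [204. 194.]
lid [0.398 0.226 0.087] 0.8 [287. 202.]
lid_grip [0.401 0.226 0.085] 0.59 [287. 201.]
mouth [0.41  0.369 0.144] 0.95 [206. 194.]
eraser_a [0.334 0.395 0.078] 0.79 [197. 242.]
sharpener_small [0.39  0.301 0.074] 0.47 [247. 210.]
sharpener_small [0.333 0.264 0.076] 0.34 [269. 239.]
marker_a [0.332 0.268 0.08 ] 0.63 [266. 240.]
display_bridge [0.379 0.281 0.068] 0.81 [258. 216.]
{'clock': 0.9, 'joint_pos': array([-1.28858502,  0.33220744, -0.064696  ,  1.46012672,  0.02160068,
        1.34988352, -0.08849726]), 'joint_velocities': array([ 0.0004492 ,  0.00037551, -0.0012435
[... 261 characters left out ...]
, 'ee_rot': array([ 1.51814899e-01,  9.88408941e-01,  3.52591375e-05, -2.85644984e-06]), 'ft_force': array([ 0.75349824,  0.37023381, -0.50045076]), 'torque': array([0.02116485, 0.03216188, 0.01052538]), 'grasp_force': 0.0, 'grip_width': 0.9967134654329257}
{'vertical_fov': 65.66019913289949, 'cx': 258.8167829676688, 'cy': 188.74274964667308, 'T_tool_cam': array([[ 8.17989752e-04, -9.53480327e-01, -3.01454139e-01,
         7.73413177e-02],
       [ 9.99998176e-01,  1.30015054e-03, -1.39881874e-03,
         6.00599810e-04],
       [ 1.72568191e-03, -3.01452445e-01,  9.53479651e-01,
         3.03262467e-02],
       [ 0.00000000e+00,  0.00000000e+00,  0.00000000e+00,
         1.00000000e+00]])}
```

View pics/b0.png

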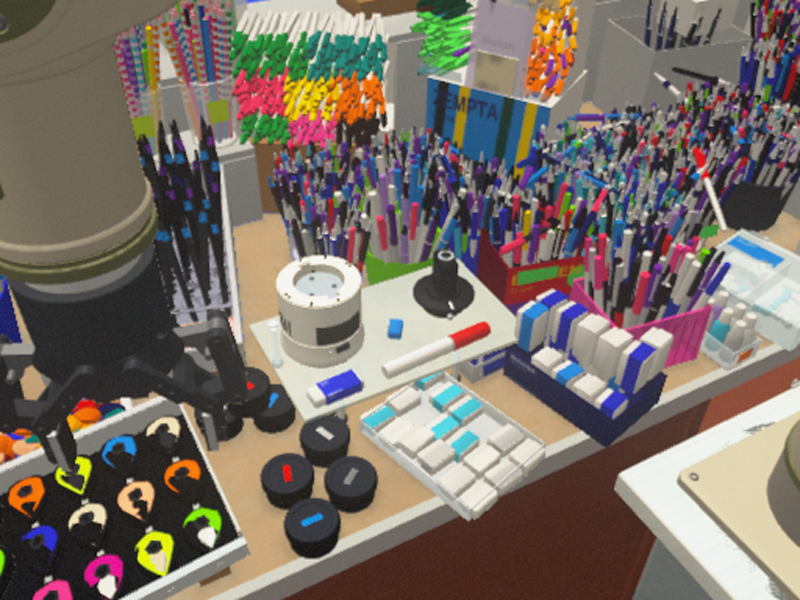

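View pics/b1.png

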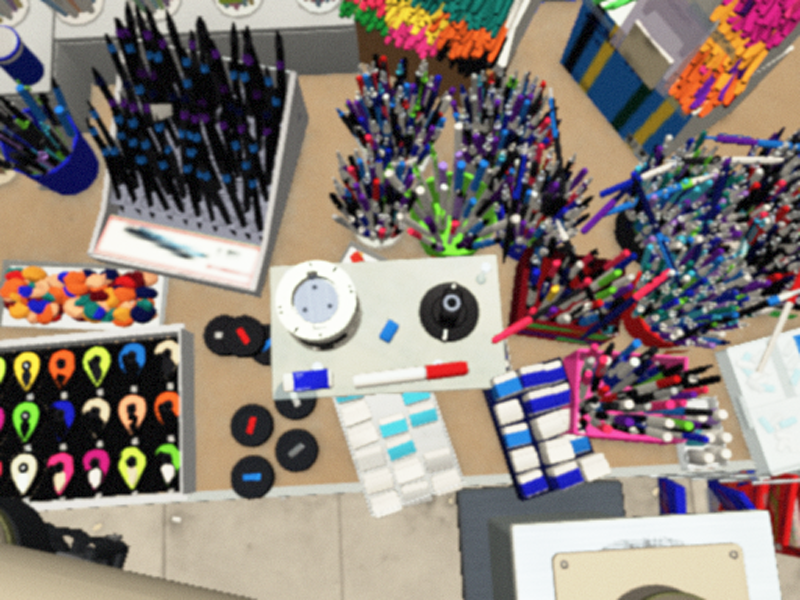

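The sharpener stands on the left of the deck and the lid on the right, with the bystanders clear between and in front. I'll move the wrist camera over the middle of the deck.

Request:
{"api": "arm_command", "payload": {"plan": [{"dp": [-20, -15, -2]}, {"dp": [-34, -27, -2]}, {"dp": [-34, -27, -2]}, {"dp": [-34, -27, -2]}, {"dp": [-34, -27, -2]}], "grip": -1}}

```text
invalid input at $.plan[0]: expected keys dp, spin
```

Request:
{"api": "arm_command", "payload": {"plan": [{"dp": [-34, -27, -2]}, {"dp": [-34, -27, -2]}, {"dp": [-34, -27, -2]}, {"dp": [-20, -17, -2]}, {"dp": [0, 0, 0], "spin": -0.1}]}}

```text
invalid input at $.plan[0]: expected keys dp, spin
```

Request:
{"api": "arm_command", "payload": {"plan": [{"dp": [0, 0, 0], "spin": -0.1}, {"dp": [0, 0, 0], "spin": -0.1}, {"dp": [0, 0, 0]}, {"dp": [0, 0, 0]}]}}

```text
invalid input at $.plan[2]: expected keys dp, spin
```

Run:
```python
from h import *
c=cam("wrist"); im=viewer.camera("wrist"); cv2.imwrite("pics/w0.png",im); np.save("c0.npy",np.array(c,dtype=object),allow_pickle=True)
for th in("desk_sharpener","mouth","lid","lid_grip","eraser_a","sharpener_small","marker_a"):
    for k in finder.find_in("wrist",th)[:2]: print(th,np.round(k["position"],3),round(k["score"],2),np.round(proj(c,k["position"])[0]))
cv2.imwrite("pics/w0b.png",cv2.resize(im,(800,600),interpolation=cv2.INTER_CUBIC))
```

```text
eraser_a [0.33  0.428 0.072] 0.55 [163. 318.]
sharpener_small [0.382 0.304 0.077] 0.72 [ 90. 376.]
```

View pics/w0b.png

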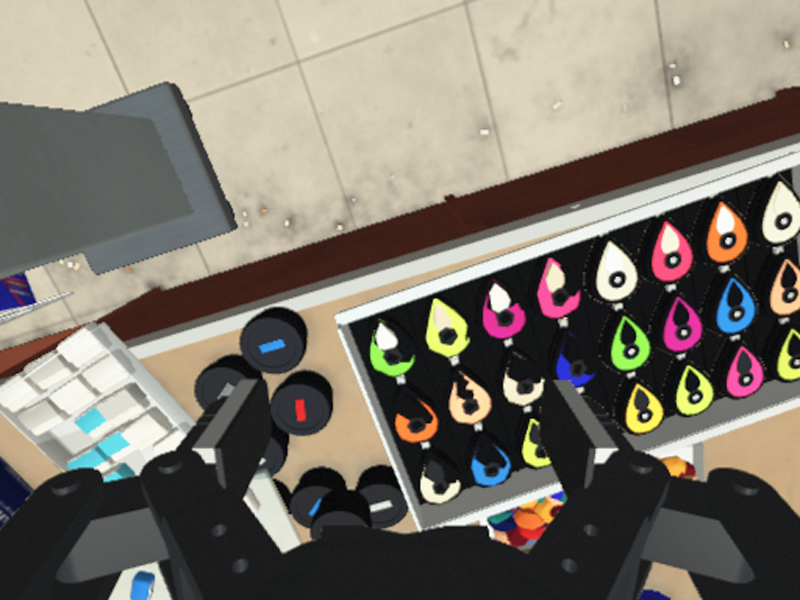

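The wrist picture still shows the start view, because every move was refused: each row needs `spin`. I'll resend the moves with it.

Request:
{"api": "arm_command", "payload": {"plan": [{"dp": [-20, -12, -10], "spin": -0.05}, {"dp": [-38, -21, -10], "spin": -0.05}, {"dp": [-38, -19, -10], "spin": -0.05}, {"dp": [-38, -17, -10], "spin": -0.05}, {"dp": [-40, -15, -5], "spin": -0.05}], "grip": -1}}

```text
clock: 1.8
position: [0.342, 0.4795, 0.4512]
ee_rot: [0.026, 1.0, 0.001, 0.0]
ft_force: [-0.3, 0.6, 0.6]
grip_width: 1.0
grasp_force: 0.0
```

Request:
{"api": "arm_command", "payload": {"plan": [{"dp": [-40, -15, 0], "spin": -0.05}, {"dp": [-40, -20, 0], "spin": 0}, {"dp": [-20, -40, 0], "spin": 0}, {"dp": [-10, -40, 0], "spin": 0}, {"dp": [0, -40, 0], "spin": 0}]}}

```text
clock: 2.3
position: [0.4508, 0.321, 0.4493]
ee_rot: [0.003, 1.0, -0.0, 0.0]
ft_force: [-0.3, -0.2, 1.1]
grip_width: 0.999
grasp_force: 0.0
```

Run:
```python
from h import *
import pickle
print(manip.get_obs()["position"])
c=cam("wrist"); im=viewer.camera("wrist"); cv2.imwrite("pics/w1.png",im); pickle.dump(c,open("c1.pkl","wb"))
for th in("desk_sharpener","mouth","lid","lid_grip","eraser_a","sharpener_small","marker_a"):
    for k in finder.find_in("wrist",th)[:2]: print(th,np.round(k["position"],3),round(k["score"],2),np.round(proj(c,k["position"])[0]))
cv2.imwrite("pics/w1b.png",cv2.resize(im,(800,600),interpolation=cv2.INTER_CUBIC))
```

```text
[0.45076893 0.32104666 0.44931955]
desk_sharpener [0.413 0.374 0.148] 0.61 [316. 140.]
mouth [0.41  0.378 0.148] 0.85 [321. 137.]
lid [0.397 0.228 0.081] 0.92 [174. 117.]
lid_grip [0.402 0.232 0.086] 0.92 [177. 122.]
eraser_a [0.395 0.233 0.088] 0.61 [178. 116.]
sharpener_small [0.389 0.302 0.078] 0.86 [242. 109.]
sharpener_small [0.369 0.281 0.063] 0.19 [223.  91.]
marker_a [0.335 0.274 0.078] 0.94 [214.  57.]
```

View pics/w1b.png

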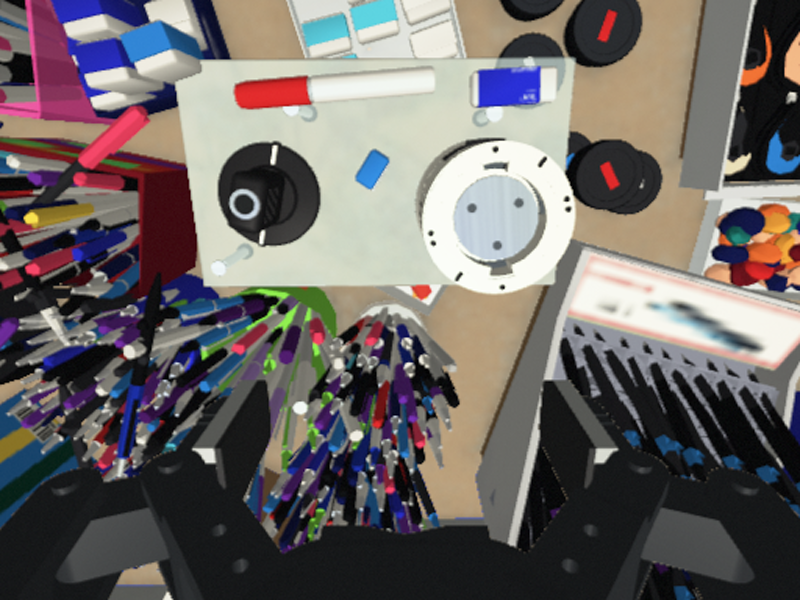

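The wrist picture shows these points (800x600 pixels):
- **Mouth:** centred near (498,216), with notches at (496,166) and (500,268), ribs at (543,161) and (459,275), and lock dot pairs at (567,200) and (431,236).
- **Lid:** pointer ends at (275,153) and (263,238), guide top at (243,203).

Next I'll refine these at sub-pixel level.

Run:
```python
from h import *
import pickle
c=pickle.load(open("c1.pkl","rb")); im=cv2.imread("pics/w1.png"); g=cv2.cvtColor(im,cv2.COLOR_BGR2GRAY)
s=1/1.5625
def blobs(mask,x0,y0,x1,y1,z,amin=2,amax=60,off=0):
    n,l,st,ce=cv2.connectedComponentsWithStats(mask[y0:y1,x0:x1].astype(np.uint8))
    for i in range(1,n):
        if amin<=st[i,4]<=amax:
            uv=ce[i]+[x0,y0]; print(np.round(uv,1),st[i,4],np.round(onz(c,uv,z),4))
print("rim dark");blobs(g<150,265,85,372,195,.150)
print("lid white");blobs(g>150,142,88,203,160,.086,3,80)
m=(g[85:195,255:375]>190).astype(np.uint8)
# white annulus: outer contour fit (rim top)
cs,_=cv2.findContours(m,cv2.RETR_CCOMP,cv2.CHAIN_APPROX_NONE)
for q in sorted(cs,key=len)[-3:]:
    e=cv2.fitEllipse(q); uv=np.array(e[0])+[255,85]; print(len(q),uv,e[1],e[2],onz(c,uv,.15))
# model projections
for ctr,z,r in(((.41,.374),.15,.0465),((.402,.232),.086,.036)):
    print(proj(c,[[ctr[0]+r,ctr[1],z],[ctr[0]-r,ctr[1],z],[ctr[0],ctr[1]+r,z],[ctr[0],ctr[1]-r,z]])/s)
S=cv2.resize(im[80:200,135:380],None,fx=3.2,fy=3.2,interpolation=cv2.INTER_CUBIC); cv2.imwrite("pics/w1c.png",S)
```

```text
rim dark
[316.8  95.2] 11 [0.3743 0.3716 0.15  ]
[346.8 103. ] 20 [0.3809 0.398  0.15  ]
[317.9 105.8] 55 [0.3831 0.373  0.15  ]
[339.5 118.5] 2 [0.394  0.3926 0.15  ]
[362.3 127.1] 9 [0.4016 0.4135 0.15  ]
[331.7 129.4] 27 [0.4035 0.3864 0.15  ]
[301.4 132.7] 27 [0.4062 0.3595 0.15  ]
[363.4 133.5] 11 [0.4072 0.415  0.15  ]
[275.3 149. ] 7 [0.4207 0.3363 0.15  ]
[276.9 155.1] 8 [0.4264 0.3378 0.15  ]
[317.9 156.6] 25 [0.4279 0.3754 0.15  ]
[293.4 176.2] 13 [0.4465 0.3535 0.15  ]
[321.  183.3] 7 [0.4535 0.3797 0.15  ]
[280.8 188.6] 40 [0.4585 0.342  0.15  ]
[266.4 193.3] 10 [0.4632 0.3283 0.15  ]
lid white
[174.9  98.4] 40 [0.3768 0.2316 0.086 ]
177 [376.60166168 181.59000397] (142.4440460205078, 249.8457489013672) 126.31641387939453 [0.45211183 0.43185383 0.15      ]
178 [321.28325653 141.70179749] (50.549957275390625, 62.78261184692383) 19.131282806396484 [0.41435124 0.37774368 0.15      ]
418 [307.76455307 133.76409149] (115.2749252319336, 126.25517272949219) 75.98941802978516 [0.40718057 0.36524022 0.15      ]
[[491.83043326 291.2076789 ]
 [500.45970552 127.9745577 ]
 [576.93565317 213.39484915]
 [415.01060128 214.33918932]]
[[281.57181743 241.94088801]
 [272.48767463 137.14155488]
 [328.42882973 190.97245671]
 [225.97576221 191.5901791 ]]
```

View pics/w1c.png

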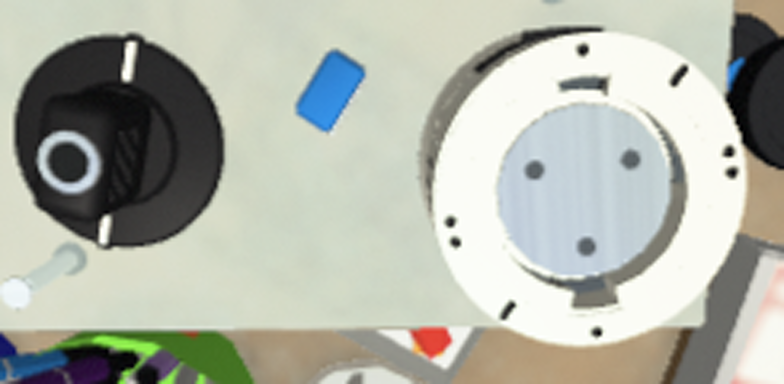

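Run:
```python
from h import *
import pickle
c=pickle.load(open("c1.pkl","rb")); im=cv2.imread("pics/w1.png"); g=cv2.cvtColor(im,cv2.COLOR_BGR2GRAY)
P=lambda x,y,z:onz(c,(np.array([x,y])+.5)/3.2-.5+[135,80],z)
a,b=P(131,44,.086),P(104,238,.086); print(a,b,(a+b)/2,np.degrees(np.arctan2(*(a-b)[1::-1])),np.linalg.norm(a-b))
print("ring",P(69,163,.136))
m=(g<110).astype(np.uint8); n,l,st,ce=cv2.connectedComponentsWithStats(m)
k=l[124,190]; print(k,st[k])
q=max(cv2.findContours((l==k).astype(np.uint8),cv2.RETR_EXTERNAL,cv2.CHAIN_APPROX_NONE)[0],key=len)
h=cv2.convexHull(q)[:,0]; W=np.array([onz(c,u,.086)[:2] for u in h])
A=np.c_[2*W,np.ones(len(W))]; s=np.linalg.lstsq(A,(W**2).sum(1),rcond=None)[0]; print("disc",s[:2],np.sqrt(s[2]+s[:2]@s[:2]))
# height check with top view
ct=cam("top"); print("top proj",proj(ct,[[.4139,.3757,.15],[.399,.229,.086],P(69,163,.136)])*1.5625)
print("tri mouth?",tri((c,proj(c,[.4139,.3757,.15])[0]),(ct,np.array([316,302])/1.5625)))
print("tri ring",tri((c,(np.array([69.5,163.5])/3.2-.5+[135,80])),(ct,np.array([450,303])/1.5625)))
```

```text
[0.37169623 0.23276077 0.086     ] [0.43698694 0.21729298 0.086     ] [0.40434158 0.22502687 0.086     ] 166.67197810022176 0.06709791359021229
ring [0.40514455 0.22496007 0.136     ]
26 [ 140   91   65   67 3009]
disc [0.4045898  0.22551634] 0.035754911332253905
top proj [[315.22272284 298.42145906]
 [446.18761242 315.73632693]
 [451.77965664 301.64280106]]
tri mouth? [0.4151384  0.37805696 0.13234907]
tri ring [0.4036472  0.22705571 0.14092797]
```

Request:
{"api": "arm_command", "payload": {"plan": [{"dp": [15, -32, 0], "spin": 0}, {"dp": [15, -32, 0], "spin": 0}, {"dp": [16, -32, 0], "spin": 0}, {"dp": [0, 0, 15], "spin": 0.113}, {"dp": [0, 0, 30], "spin": 0.113}], "grip": 0, "newtons": 40}}

```text
clock: 3.2
position: [0.4031, 0.2278, 0.4064]
ee_rot: [0.117, 0.993, 0.002, 0.002]
ft_force: [0.9, 1.0, -0.3]
grip_width: 0.498
grasp_force: 0.0
```

Request:
{"api": "arm_command", "payload": {"plan": [{"dp": [0, 0, 30], "spin": 0}, {"dp": [0, 0, 30], "spin": 0}, {"dp": [0, 0, 15], "spin": 0}, {"dp": [0, 0, 0], "spin": 0}, {"dp": [0, 0, 0], "spin": 0}]}}

```text
clock: 3.7
position: [0.403, 0.2282, 0.3302]
ee_rot: [0.115, 0.993, 0.0, 0.0]
ft_force: [-0.3, 0.4, 0.2]
grip_width: 0.501
grasp_force: 0.0
```

```bash
cat > look.py <<'E'
from h import *
import sys,pickle
n=sys.argv[1]; o=manip.get_obs(); c=cam("wrist"); im=viewer.camera("wrist"); cv2.imwrite(f"pics/{n}.png",im); pickle.dump(c,open(f"{n}.pkl","wb"))
T=R.from_quat(o["ee_rot"]).as_matrix(); print(np.round(o["position"],4),"yaw x",np.degrees(np.arctan2(T[1,0],T[0,0])),"tilt",np.degrees(np.arccos(-T[2,2])))
cv2.imwrite(f"pics/{n}b.png",cv2.resize(im,(800,600),interpolation=cv2.INTER_CUBIC))
E
python3 look.py w2
python3 - <<'E'
from h import *
import pickle
c=pickle.load(open("w2.pkl","rb"))
a=np.radians(166.7);u=np.array([np.cos(a),np.sin(a)]);m=np.array([.4046,.2252])
print("expected px(800): ring, pointer ends",proj(c,[[*m,.136],[*(m+.036*u),.086],[*(m-.036*u),.086]])*1.5625)
E
```

```text
[0.403  0.2282 0.3302] yaw x 166.83328894878457 tilt 0.006004511513516289
expected px(800): ring, pointer ends [[396.82730628 363.06501762]
 [398.53024752 245.67558692]
 [398.62298163 383.85953861]]
```

View pics/w2b.png

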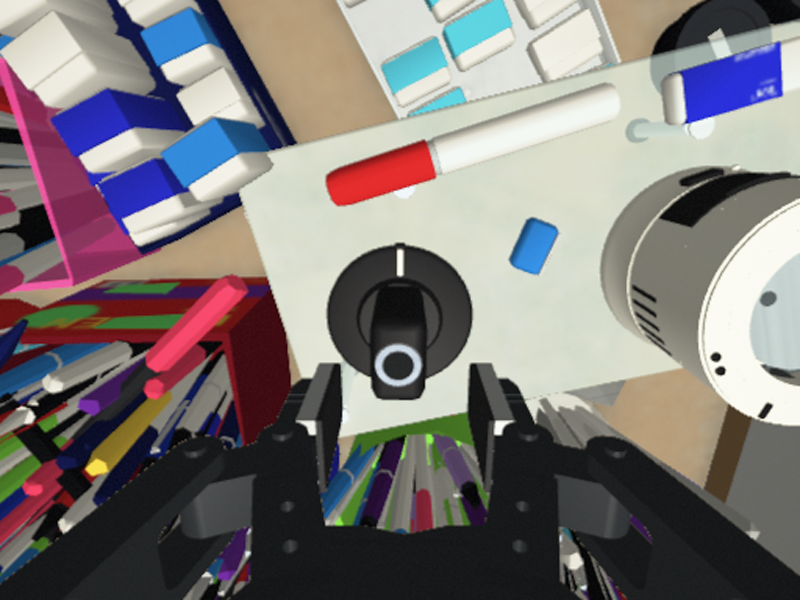

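The lid's ring is at (398,365) and its pointer at (400,247), which matches the prediction, and it sits centred between the fingers. Going down to grasp.

Request:
{"api": "arm_command", "payload": {"plan": [{"dp": [-2.6, -2.4, 12], "spin": 0}, {"dp": [0, 0, 16], "spin": 0}, {"dp": [0, 0, 16], "spin": 0}, {"dp": [0, 0, 15], "spin": 0}, {"dp": [0, 0, 0], "spin": 0}]}}

```text
clock: 4.25
position: [0.4045, 0.2241, 0.2691]
ee_rot: [0.115, 0.993, -0.001, -0.001]
ft_force: [-0.5, -0.0, -0.2]
grip_width: 0.496
grasp_force: 0.0
```

Request:
{"api": "arm_command", "payload": {"plan": [{"dp": [0, 0, 0], "spin": 0}, {"dp": [0, 0, 0], "spin": 0}, {"dp": [0, 0, 0], "spin": 0}, {"dp": [0, 0, 0], "spin": 0}, {"dp": [0, 0, 0], "spin": 0}], "grip": 1, "newtons": 60}}

```text
clock: 4.75
position: [0.4053, 0.2247, 0.2715]
ee_rot: [0.115, 0.993, 0.001, 0.001]
ft_force: [-0.6, -0.7, 5.6]
grip_width: 0.251
grasp_force: 59.5
```

Request:
{"api": "arm_command", "payload": {"plan": [{"dp": [0, 0, -15], "spin": 0}, {"dp": [0, 0, -32], "spin": 0}, {"dp": [0, 0, -35], "spin": 0}, {"dp": [0, 0, -30], "spin": 0}, {"dp": [0, 0, 0], "spin": -0.111}]}}

```text
clock: 5.25
position: [0.4057, 0.2249, 0.3868]
ee_rot: [0.06, 0.998, 0.002, 0.002]
ft_force: [-0.0, -0.1, -0.6]
grip_width: 0.25
grasp_force: 58.8
```

Request:
{"api": "arm_command", "payload": {"plan": [{"dp": [0, 0, 0], "spin": -0.111}, {"dp": [0, 0, 0], "spin": -0.111}, {"dp": [-5, 30, 0], "spin": 0}, {"dp": [-10, 30, 0], "spin": 0}, {"dp": [0, 0, 0], "spin": 0}]}}

```text
clock: 5.75
position: [0.4131, 0.2893, 0.3824]
ee_rot: [-0.053, 0.999, 0.0, -0.0]
ft_force: [-0.2, -0.5, -1.7]
grip_width: 0.251
grasp_force: 58.9
```

Request:
{"api": "arm_command", "payload": {"plan": [{"dp": [0, 0, 0], "spin": 0}, {"dp": [0, 0, 0], "spin": 0}]}}

```text
clock: 5.95
position: [0.4139, 0.2849, 0.3826]
ee_rot: [-0.051, 0.999, -0.0, -0.0]
ft_force: [0.2, -1.3, -1.5]
grip_width: 0.251
grasp_force: 58.9
```

```bash
python3 look.py w3
python3 - <<'E'
from h import *
import pickle
c=pickle.load(open("w3.pkl","rb")); p=manip.get_obs()["position"]
a=np.radians(185.9);rot=lambda t:np.array([np.cos(t),np.sin(t)]);m=np.array([.4139,.3757])
z=p[2]-.155-.052
print("exp mouth, dots, ribs",proj(c,[[*m,.15]]+[[*(m+.04*rot(t)),.15] for t in(a,a+np.pi,a-.7,a-.7+np.pi)])*1.5625)
print("exp ring, pointer",proj(c,[[*p[:2],z+.072],[*(p[:2]+.036*rot(a)),z+.022]])*1.5625, z)
E
```

```text
[0.4139 0.2849 0.3826] yaw x -174.20301973702416 tilt 0.030685462346366082
exp mouth, dots, ribs [[595.80592073 340.92870651]
 [606.85031857 257.77898331]
 [585.91238072 415.41399085]
 [661.39528497 278.16588108]
 [535.53928354 398.59818497]]
exp ring, pointer [[402.3510253  454.21657299]
 [403.00360687 273.80420252]] 0.17569695261791932
```

View pics/w3b.png

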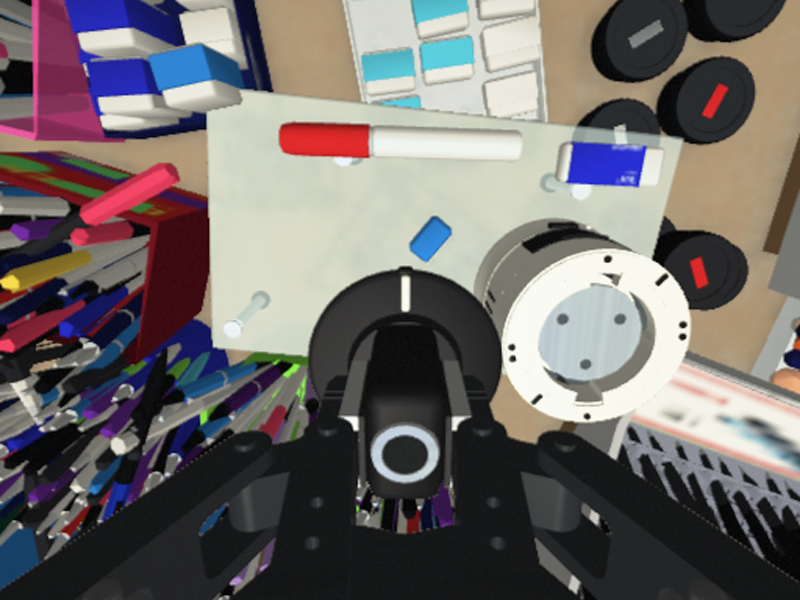

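The prediction matches the picture to within about 0.6 mm: notch dot seen at (608,259), ring at (405,454), lid pointer at (405,270). I'll move over the mouth.

Request:
{"api": "arm_command", "payload": {"plan": [{"dp": [-2, 15, 0], "spin": 0}, {"dp": [-3, 25, 0], "spin": 0}, {"dp": [-3, 25, 0], "spin": 0}, {"dp": [-2, 20, 0], "spin": 0}, {"dp": [0, 5, 0], "spin": 0}]}}

```text
clock: 6.5
position: [0.4137, 0.3788, 0.3825]
ee_rot: [-0.052, 0.999, 0.0, -0.0]
ft_force: [-0.4, -0.4, -1.9]
grip_width: 0.251
grasp_force: 58.9
```

Request:
{"api": "arm_command", "payload": {"plan": [{"dp": [0, 0, 0], "spin": 0}, {"dp": [0, 0, 0], "spin": 0}, {"dp": [0, 0, 0], "spin": 0}]}}

```text
clock: 6.8
position: [0.4149, 0.3753, 0.3829]
ee_rot: [-0.05, 0.999, -0.0, 0.0]
ft_force: [-0.4, 0.5, -0.5]
grip_width: 0.25
grasp_force: 58.9
```

```bash
python3 look.py w4; python3 -c "
from h import *
o=manip.get_obs();print(o['joint_pos'],o['ft_force'])"
```

```text
[0.4149 0.3753 0.3829] yaw x -174.22835639334698 tilt 0.01502520436750037
[-0.87531179  0.19919357  0.06642833  1.67379577 -0.0136327   1.26885764
  0.86547254] [-0.36269352 -0.48124445 -0.99383675]
```

View pics/w4b.png

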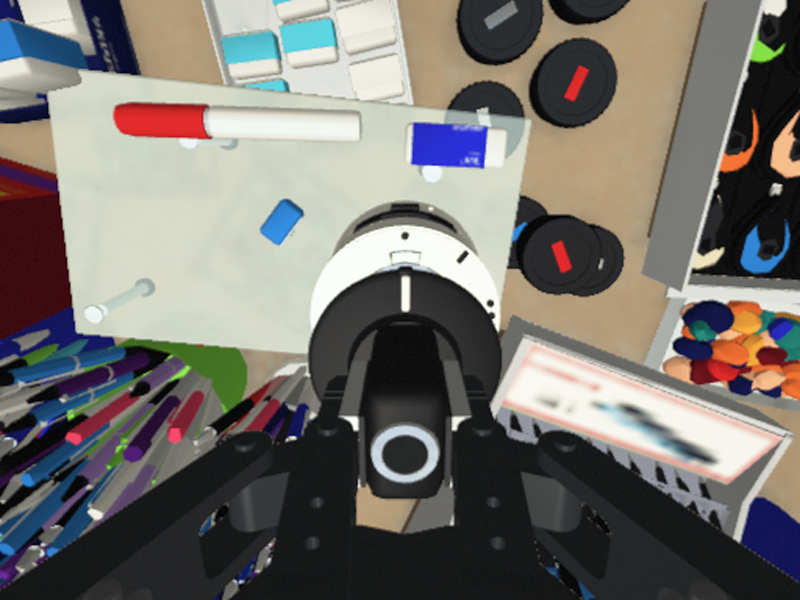

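The pointer, notch and rim dot line up in column 405. Lowering in steps.

Request:
{"api": "arm_command", "payload": {"plan": [{"dp": [0, 0, 10], "spin": 0}, {"dp": [0, 0, 10], "spin": 0}, {"dp": [0, 0, 6], "spin": 0}, {"dp": [0, 0, 4], "spin": 0}, {"dp": [0, 0, 0], "spin": 0}]}}

```text
clock: 7.35
position: [0.4144, 0.3762, 0.3519]
ee_rot: [-0.051, 0.999, -0.0, -0.0]
ft_force: [-0.6, -0.3, -0.1]
grip_width: 0.252
grasp_force: 58.9
```

Request:
{"api": "arm_command", "payload": {"plan": [{"dp": [0, 0, 3], "spin": 0}, {"dp": [0, 0, 0], "spin": 0}]}}

```text
clock: 7.55
position: [0.4145, 0.3763, 0.3496]
ee_rot: [-0.051, 0.999, -0.0, -0.0]
ft_force: [0.3, -0.5, -0.0]
grip_width: 0.253
grasp_force: 58.9
```

Request:
{"api": "arm_command", "payload": {"plan": [{"dp": [0, 0, 3], "spin": 0}, {"dp": [0, 0, 2], "spin": 0}, {"dp": [0, 0, 0], "spin": 0}]}}

```text
clock: 7.85
position: [0.4147, 0.3765, 0.3451]
ee_rot: [-0.051, 0.999, 0.0, 0.0]
ft_force: [0.2, -0.7, 5.4]
grip_width: 0.246
grasp_force: 59.6
```

Request:
{"api": "arm_command", "payload": {"plan": [{"dp": [0, 0, 3], "spin": 0}, {"dp": [0, 0, 0], "spin": 0}, {"dp": [0, 0, 0], "spin": 0}]}}

```text
clock: 8.15
position: [0.4147, 0.3765, 0.3423]
ee_rot: [-0.051, 0.999, 0.0, 0.0]
ft_force: [-0.2, 0.6, 5.9]
grip_width: 0.25
grasp_force: 59.7
```

Request:
{"api": "arm_command", "payload": {"plan": [{"dp": [0, 0, 2], "spin": 0}, {"dp": [0, 0, 0], "spin": 0}, {"dp": [0, 0, 0], "spin": 0}]}}

```text
clock: 8.45
position: [0.4147, 0.3765, 0.3405]
ee_rot: [-0.051, 0.999, 0.001, 0.001]
ft_force: [0.2, 0.2, 6.4]
grip_width: 0.249
grasp_force: 59.8
```

Request:
{"api": "arm_command", "payload": {"plan": [{"dp": [0, 0, 1], "spin": 0}, {"dp": [0, 0, 0], "spin": 0}, {"dp": [0, 0, 0], "spin": 0}]}}

```text
clock: 8.75
position: [0.4147, 0.3765, 0.3404]
ee_rot: [-0.051, 0.999, 0.001, 0.001]
ft_force: [-2.9, -2.2, 14.3]
grip_width: 0.252
grasp_force: 60.9
```

The lid is home: the disc stopped at TCP z 0.3404 and the force rose to 14 N. Now turning clockwise.

Request:
{"api": "arm_command", "payload": {"plan": [{"dp": [0, 0, 0], "spin": 0.07}, {"dp": [0, 0, 0], "spin": 0.07}, {"dp": [0, 0, 0], "spin": 0.07}, {"dp": [0, 0, 0], "spin": 0.07}, {"dp": [0, 0, 0], "spin": 0}]}}

```text
clock: 9.25
position: [0.4151, 0.3762, 0.3404]
ee_rot: [0.09, 0.996, 0.001, 0.001]
ft_force: [-1.5, -2.5, 14.6]
grip_width: 0.251
grasp_force: 60.8
```

Request:
{"api": "arm_command", "payload": {"plan": [{"dp": [0, 0, 0], "spin": 0.07}, {"dp": [0, 0, 0], "spin": 0.07}, {"dp": [0, 0, 0], "spin": 0.07}, {"dp": [0, 0, 0], "spin": 0.07}, {"dp": [0, 0, 0], "spin": 0}]}}

```text
clock: 9.75
position: [0.4152, 0.376, 0.3404]
ee_rot: [0.228, 0.974, 0.001, 0.001]
ft_force: [-0.7, -4.1, 13.6]
grip_width: 0.249
grasp_force: 60.9
```

Request:
{"api": "arm_command", "payload": {"plan": [{"dp": [0, 0, 0], "spin": 0.07}, {"dp": [0, 0, 0], "spin": 0.07}, {"dp": [0, 0, 0], "spin": 0}, {"dp": [0, 0, 0], "spin": 0}, {"dp": [0, 0, 0], "spin": 0}]}}

```text
clock: 10.25
position: [0.4151, 0.376, 0.3404]
ee_rot: [0.295, 0.956, 0.001, 0.001]
ft_force: [-0.8, -5.2, 15.0]
grip_width: 0.253
grasp_force: 61.0
```

```bash
python3 look.py w5; python3 -c "
from h import *
o=manip.get_obs();print(o['torque'],o['ft_force'])
im=cv2.imread('pics/w5.png');cv2.imwrite('pics/w5c.png',cv2.resize(im[110:310,150:380],None,fx=3,fy=3,interpolation=cv2.INTER_CUBIC))"
```

```text
[0.4151 0.376  0.3404] yaw x 145.70000548988855 tilt 0.09702900270906227
[-1.17540917  0.4390074  -0.07200615] [-1.50463125 -4.41116947 15.01949627]
```

View pics/w5c.png

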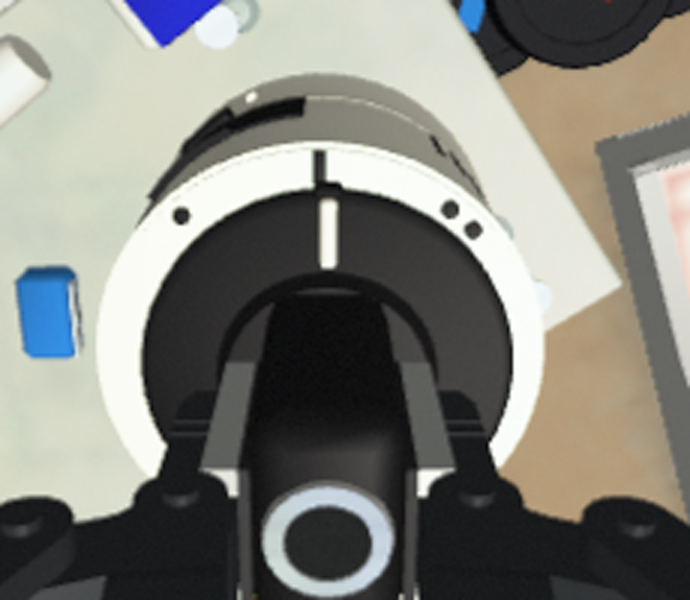

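The pointer (328,235) stands at the halfway rib (320,168), and the lock dots at (460,220) are still well ahead of it. The disc sits about 1.3 mm to the right of the rim centre, so I'll ease it over slightly, let it settle and check.

Request:
{"api": "arm_command", "payload": {"plan": [{"dp": [0, -0.8, 0], "spin": 0}, {"dp": [0, 0, 0], "spin": 0}, {"dp": [0, 0, 0], "spin": 0}, {"dp": [0, 0, 0], "spin": 0}, {"dp": [0, 0, 0], "spin": 0}]}}

```text
clock: 10.8
position: [0.4148, 0.3757, 0.3405]
ee_rot: [0.295, 0.956, 0.001, 0.001]
ft_force: [0.3, -1.1, 11.8]
grip_width: 0.251
grasp_force: 60.6
```

```bash
python3 look.py w6; python3 -c "
from h import *
o=manip.get_obs();print(o['clock'],o['ft_force'],o['grasp_force'],abs(o['joint_velocities']).max())
im=cv2.imread('pics/w6.png');cv2.imwrite('pics/w6c.png',cv2.resize(im[110:310,150:380],None,fx=3,fy=3,interpolation=cv2.INTER_CUBIC))"
```

```text
[0.4148 0.3757 0.3405] yaw x 145.72676909553442 tilt 0.18214076388174757
10.85 [ 0.62682197 -0.94776625 12.37396271] 60.59526443481445 0.0015232291029429923
```

View pics/w6c.png

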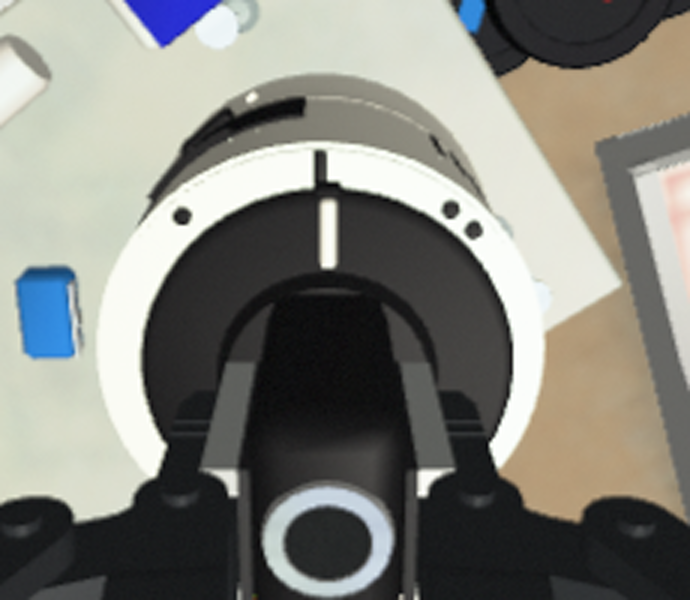

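The lid is seated flat with its pointer (328,235) at the rib (321,168), the side force is near zero and the grip is 60 N. Handing in.

```bash
python3 -c "
from h import *
print(manip.hand_in())"
```

```text
the job is handed in; nothing more can be done
None
```

I handed the job in at about 10.9 s: the lid is fully home in the mouth, turned clockwise so its pointer stands at the halfway rib, and still held by its guide at 60 N; the eraser, small sharpener and marker were not touched, and no verdict came back.

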